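# Snap the hoist hook onto the kit board's lifting eye

### The arm

A 6-joint arm with a two-finger parallel gripper is mounted at the origin on the work surface. World frame = base frame: x ahead of the robot, y to its left, z up, the work surface at z = 0. Lengths are in m, angles in rad, forces in N, time in s.
With the tool pointing down it reaches from about 0.375 to 0.9 m from the base axis. Payload 3.1 kg.
Tool frame: the origin (TCP) lies on the centre line of the jaws, within the pads' length; the fingertips stand 19 mm ahead of it and the grasp point (between the pads) is the TCP; z points along the fingers, y is the line along which they close (so a half turn about z gives the same grasp; the last joint's range is limited). The gripper opens to 85 mm and grips with 20 to 120 N. Pads are 22 mm wide; open, the fingers measure 114 mm over their backs; the gripper's body (76 mm by 85 mm) begins 54 mm behind the grasp point. The pads swing forward as they close: fully open they stand 13 mm farther back than shut.
Start: joints at [-1.415, 0.527, 1.433, -0, 1.181, -0.178], TCP at [0.205, -0.59, 0.25] pointing down, gripper open.
Joint ranges: [-3.08, 3.08], [-0.75, 2.2], [0.22, 2.44], [-1.43, 4.57], [0, 2.65], [-2.85, 2.85]. Speed limits (rad/s): [2.79, 2.79, 3.14, 3.14, 3.14, 3.14].

### API

Orientations are given as a unit quaternion [x, y, z, w].
In Python, from station import manip gives the robot as it stands.
- The arm moves only by the tool servo_tool, never from a script. Its argument "rows" is a list that holds one entry, the list of rows, each a list of 7 numbers: the turn, a rotation vector about the tool's x, y, z in degrees, then the shift along the tool's x, y, z in m, then the gripper command: -1 is shut, 1 is fully open, values between are in proportion. In form: [[[wx, wy, wz, tx, ty, tz, jaw], ...]]. A call has 1 to 8 rows; each row shifts and turns the commanded pose from where the row before left it, along the tool's axes as they then stand; what a row does not reach is not made up. A row lasts 1/12 s, in which the tool goes at most 41.7 mm and 7.16 degrees, less where a joint would pass 70% of its speed; a pose out of reach is approached as far as the arm can. A call is refused whole if a number of a shift passes 0.0417 or a number of a turn 7.16, either way. A call with a gripper value outside its range is refused whole. The fingers move at their own pace and stop on an object; "squeeze" is the grip in N (left out, the last holds). Time passes only in rows, so rows that do not move let the fingers close. It gives the time, the measured TCP pose, the force, the opening and the grip force at its end, in the units of the state.
- manip.sense(): the state, without advancing time (a new reading comes with each control period).
- manip.snapshot(name): name is "scene" or "top"; returns the picture (384x512x3 uint8, blue, green, red); there is no depth.
- manip.camera_info(name): a dict with "K" (3x3 intrinsics, pixels), "k1" (the pictures are not rectified: a ray, as slopes to the right and down, at radius r is drawn at 1 + k1 r^2 times it, then the intrinsics apply), "camera_from_world" (4x4, takes a point from world to camera coordinates). Camera axes: x right, y down, z forward; pixel columns grow to the right and rows downward; lengths in m; the calibration is good to about 2 mm. A picture is of the moment at which its call begins. camera_info takes no time and is no camera call.
- manip.sign_off(): hands the job in; it is judged then, once.
The state is a dict: "t": time; "q": joint angles; "qd": joint speeds; "tau": joint torques, N m; "tcp_pos": TCP position; "tool_rot": TCP orientation; "force": force on the tool from outside, world axes, zero at the start; "ft_torque": the same for the moment, N m; "finger_gap": opening from 0.0 (shut) to 1.0 (fully open); "gripper_force": force on a finger pad.
Only numpy, scipy, OpenCV 4.12 (cv2) and the standard library are available. Lean on these libraries where they do the work, as an engineer would, in place of code of your own. Each camera call takes 0.05 s, during which the arm holds its last target. There are 200 camera calls.

### The job

Pick up the snap hook, press its sprung gate against one leg of the U-shaped lifting eye on the plywood board until the leg is inside and the gate snaps shut behind it, then tug the hook lengthwise so that the leg bears in the crook (a pull of about 10 N, kept steady for a second) to prove that it holds. Be gentle: hook and eye must never press on each other with more than 15 N. Leave the hook lying flat on the board, hooked on, with its gate shut, and let go; do not disturb the collar, the offcut and the drift.

Things in the scene. Friction and masses are not known exactly. Their poses are not given: they have to be found in the camera images.
- hook_grip (a point): Loose dark steel snap hook (0.25 to 0.55 kg) lying flat, 12 mm thick, orange grip block up. This point: in the block, 36 mm above the hook's underside, 20 mm below the block's top. Grip here, fingers closing along x: the block is 30 mm in x, 20 mm in y. Axes: x along the hook to its nose end, y from spine to gate, z up. Spine centreline at y = 2 mm; tail ring reaches x = -77, nose stud x = 49 mm.
- hook_mouth (a point): Point in the gate line, 42 mm along y from hook_grip and 30 mm below it, same axes. Hinge pin of the brass gate (8 mm bar) at x = -30 mm, its free tip at x = 10 mm, where the fixed nose lip (12 mm bar with a round end, y -6 to 6) begins. To enter: move the hook along its +y, leg's axis at x = -4 to 3 mm, until the leg is at y = -16 mm, past the lip's inner edge.
- hook_crook (a point): Axis of the eye's leg when seated in the crook, 25 mm in x and 22 mm in y from hook_grip, 30 mm below it, same axes. The crook's inner face is a flat 5 mm beyond in x, running 10 mm each way in y. The inside of the frame is free from y = -14 to 14 mm. After entering, move the hook along its -x: the leg slips under the lip, the gate shuts when the leg's axis is within about 9 mm of here.
- gate (a joint): Hinge angle (rad) of the brass gate: 0 shut, grows as it swings inward (to the spine), stop at 1.1. A spring shuts it; pressing it open to 0.7 rad near its tip takes about 3 to 4 N. It cannot open outward.
- track: Yellow strip fixed flat on the board, 130 x 34 x 1 mm, origin at its middle; along its x lie two slots in which the lifting eye is clamped. The eye is an inverted U of 10 mm steel bar: legs 70 mm apart (centres), 60 mm high in all, opening 60 x 50 mm, its plane along the track's x. The hook goes on with its x axis pointing from the chosen leg to the other leg, nose end through the opening.
- slot_a (a point): Middle of the 30 mm slot at the track's +x end, 25 mm above the board; axes of the track. The upright leg of the eye stands in this slot, exactly on its line, but anywhere up to 9 mm either way along x (differs each time, not reported: look, or feel for it, for instance by letting the leg press the gate in a little and sliding the hook along its -x until the leg meets the tip of the lip).
- slot_b (a point): The same for the other slot and the eye's other leg, 70 mm along the track's -x; both legs are shifted by the same amount. Either leg may be used. The clamp holds the eye still against any push allowed here.
- board: Fixed plywood board, 400 x 760 x 18 mm (x, y, z), origin at the centre of its underside on the work surface; eye, hook and bystanders stand on its top, 18 mm up. A steel bow handle, 35 mm high and 120 mm long in x, at each end (y = -350 and 350 mm).
- collar_mid (a point): Middle of a dark steel collar standing on the board, 48 mm in diameter, 55 mm high (bystander).
- offcut_mid (a point): Middle of a light wooden offcut, 30 x 70 x 20 mm, lying on the board (bystander).
- drift_mid (a point): Middle of a short drift, steel 32 mm in diameter with a wooden top, 70 mm high, standing on the board (bystander).
Mind the look-alikes: they are no part of the job. What is shaped like the part that bears hook_grip but red is not meant.

How it is judged:
By the outcome, as a careful person would: the job done as asked, in the order asked, and still so for the second after the job is handed in, with the robot touching nothing.
It also fails if it takes over 64 s, if anything falls off the work surface, if the arm or the gripper's body presses on something with over 40 N, if the wrist force passes 120 N, or if a joint passes its speed limit or range.

## Working session

There is one attempt and no reset: what is moved stays moved. The work goes in short steps, Python scripts to look and compute and a tool call to move; the robot and the scene stay as the last step left them, time stands still between calls to the robot, and variables do not carry over. Pictures are saved under pics/ and viewed, at most 10 in all, crops included, and the job is handed in when it is done.

Besides the shell and the picture viewer there is one more tool, called as name([rows], argument=value, ...), one row to a line, values as JSON. servo_tool: Moves the arm, as the interface text tells. Its arguments: {"type":"object","properties":{"rows":{"type":"array","items":{"type":"array","items":{"type":"array","items":{"type":"number"}}}},"squeeze":{"type":"number"}},"required":["rows"]}

```bash
mkdir -p pics; ls; cat > h.py <<'E'
import numpy as np, cv2
from station import manip
def ray(name,uv):
    c=manip.camera_info(name);K=np.array(c["K"]);T=np.array(c["camera_from_world"]);k=c["k1"]
    uv=np.atleast_2d(np.array(uv,float))
    d=cv2.undistortPoints(uv[:,None],K,np.array([k,0,0,0.]))[:,0]
    R=T[:3,:3];o=-R.T@T[:3,3]
    return o,np.c_[d,np.ones(len(d))]@R
def onz(name,uv,z):
    o,d=ray(name,uv);return o+d*((z-o[2])/d[:,2])[:,None]
def proj(name,P):
    c=manip.camera_info(name);K=np.array(c["K"]);T=np.array(c["camera_from_world"])
    P=np.atleast_2d(P)
    return cv2.projectPoints(np.array(P,float),cv2.Rodrigues(T[:3,:3])[0],T[:3,3],K,np.array([c["k1"],0,0,0.]))[0][:,0]
E
python3 - <<'E'
from h import *
print(manip.sense())
for n in("scene","top"):
    im=manip.snapshot(n);cv2.imwrite(f"pics/{n}0.png",im)
    c=manip.camera_info(n);print(n,c["K"],c["k1"],ray(n,[[256,192]]))
E
```

```text
pics
{'t': 0.0, 'q': array([-1.41449754e+00,  5.28462135e-01,  1.43390695e+00, -1.29007302e-05,
        1.18139703e+00, -1.78480413e-01]), 'qd': array([ 0.00025734,  0.0003865 ,  0.00035567, -0.00111398, -0.00108832,
        0.00063233]), 'tau': array([ 7.41198710e-04, -4.42344618e+01, -1.78023344e+01, -1.40639099e-04,
        8.42684589e-03,  5.10144119e-06]), 'tcp_pos': array([ 0.20527942, -0.58960905,  0.24933457]), 'tool_rot': array([ 9.86022051e-01,  1.66611326e-01,  6.08803730e-06, -1.08672976e-03]), 'force': array([-0.65006096,  0.40300641,  0.73829257]), 'ft_torque': array([-0.02509559, -0.00641398,  0.03330775]), 'gripper_force': 0.0, 'finger_gap': 0.9979096856219212}
scene [[346.48041837   0.         262.23057028]
 [  0.         346.48041837 189.84720184]
 [  0.           0.           1.        ]] -0.024820733934146643 (array([ 0.98714572, -0.25693021,  0.71685716]), array([[-0.53533399,  0.3511213 , -0.76843564]]))
top [[357.1828944    0.         248.78246217]
 [  0.         357.1828944  193.55033489]
 [  0.           0.           1.        ]] -0.08749579425149832 (array([0.45818706, 0.06073056, 1.09632365]), array([[ 0.0874837 ,  0.00129412, -0.9963795 ]]))
```

View pics/scene0.png

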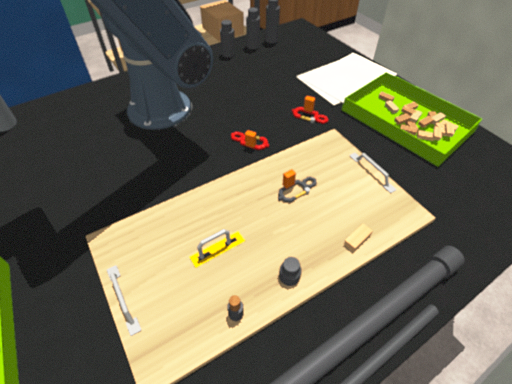

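View pics/top0.png

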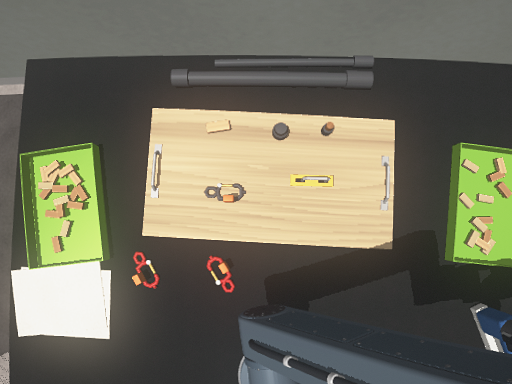

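The scene view shows three hooks with orange blocks: a dark one on the board (scene 297,187; top 225,192) and two red ones on the table (scene 250,139 and 310,113; top 147,270 and 221,273). The task asks for dark steel, not red, so it is the one on the board. The eye is on the yellow strip (scene 217,248; top 312,181). The collar is at top (281,131), the drift at (328,128) and the offcut at (218,126). I'll confirm with one enlarged crop and measure.

```bash
python3 - <<'E'
from h import *
t=cv2.imread("pics/top0.png");s=cv2.imread("pics/scene0.png")
a=cv2.resize(t[165:215,195:345],None,fx=5,fy=5,interpolation=cv2.INTER_CUBIC)
b=cv2.resize(s[160:275,180:330],None,fx=2.8,fy=2.8,interpolation=cv2.INTER_CUBIC)
o=np.zeros((250+b.shape[0],750,3),np.uint8);o[:250]=a;o[250:,:b.shape[1]]=b
cv2.imwrite("pics/crop0.png",o)
for n,im in(("top",t),("scene",s)):
    h=cv2.cvtColor(im,cv2.COLOR_BGR2HSV)
    for nm,lo,hi in(("orange",(5,170,120),(15,255,255)),("yellow",(24,170,120),(32,255,255))):
        m=cv2.inRange(h,lo,hi)
        k,l,st,c=cv2.connectedComponentsWithStats(m)
        for i in range(1,k):
            if st[i,4]>25:
                p=np.argwhere(l==i)[:,::-1].astype(np.float32)
                print(n,nm,st[i],c[i].round(1),cv2.minAreaRect(p),onz(n,[c[i]],0.074 if nm=="orange" else .019).round(4))
print(onz("top",[[152,108],[395,121],[392,249],[143,236]],.018).round(3))
E
```

```text
scene orange [304  95  11  17 130] [308.7 103.8] ((309.03045654296875, 103.2256088256836), (9.386679649353027, 16.123003005981445), 6.340191841125488) [[0.333  0.3676 0.074 ]]
scene orange [244 130  13  18 150] [249.9 138.9] ((249.59310913085938, 138.38278198242188), (11.875503540039062, 16.775188446044922), 4.763641834259033) [[0.3698 0.1282 0.074 ]]
scene orange [283 173  12  15 123] [288.6 180.2] ((288.5, 180.0), (14.0, 11.0), 90.0) [[0.5521 0.1256 0.074 ]]
scene yellow [203 232  42  25 328] [224.1 244.3] ((223.1594696044922, 245.35675048828125), (12.217068672180176, 41.84996032714844), 62.10273361206055) [[ 0.5922 -0.0869  0.019 ]]
scene yellow [190 253  24  15 122] [198.3 259.5] ((201.40762329101562, 256.91400146484375), (12.5299654006958, 21.22911262512207), 61.38954162597656) [[ 0.5944 -0.1552  0.019 ]]
[[ 0.814  0.393  0.018]
 [ 0.781 -0.368  0.018]
 [ 0.386 -0.351  0.018]
 [ 0.414  0.404  0.018]]
```

View pics/crop0.png

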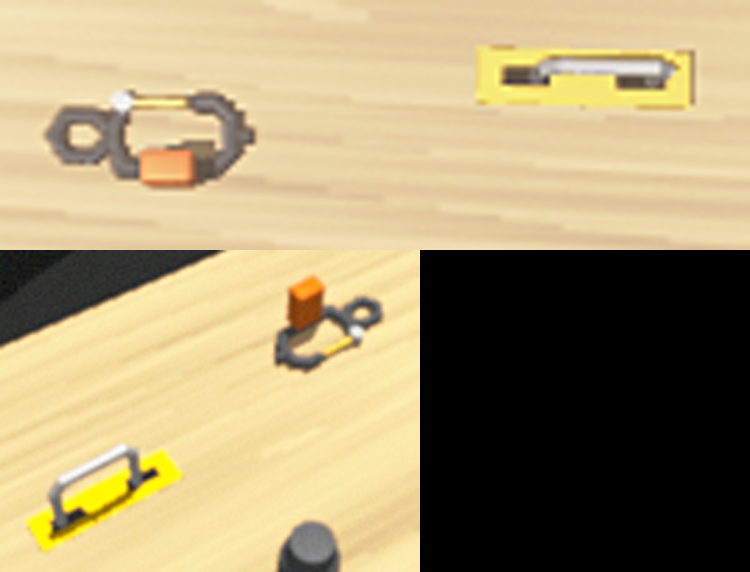

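The crop confirms it. The dark hook lies flat with an orange block, brass gate and white hinge pin. Its nose points right in the top view (world −y) and its gate points up (world +x). The eye's bar spans about top px 302–330, with legs in the scene view at about (201,250) and (228,238). Now a finer measurement of the hook, strip and legs.

```bash
python3 - <<'E'
from h import *
t=cv2.imread("pics/top0.png");s=cv2.imread("pics/scene0.png")
h=cv2.cvtColor(t,cv2.COLOR_BGR2HSV)
def comps(n,m,off,z,mn=8):
    k,l,st,c=cv2.connectedComponentsWithStats(m)
    for i in range(1,k):
        if st[i,4]>mn:
            p=(np.argwhere(l==i)[:,::-1]+off).astype(np.float32)
            r=cv2.boxPoints(cv2.minAreaRect(p))
            print(n,st[i],(c[i]+off).round(1),"box",r.round(1).tolist(),onz(n,[c[i]+off],z).round(4), onz(n,r,z).round(4).tolist())
print("strip");R=h[170:195,285:340];comps("top",cv2.inRange(R,(22,110,120),(33,255,255)),[285,170],.019)
print("block");R=h[180:210,200:250];comps("top",cv2.inRange(R,(3,110,190),(15,255,255)),[200,180],.074)
print("dark");comps("top",cv2.inRange(R,(0,0,0),(180,110,140)),[200,180],.030)
print("pin");comps("top",cv2.inRange(R,(0,0,190),(180,55,255)),[200,180],.031,2)
print("eye grey");R=h[170:195,285:340];comps("top",cv2.inRange(R,(0,0,110),(180,60,255)),[285,170],.078,4)
a=cv2.resize(t[170:192,285:340],None,fx=14,fy=14,interpolation=cv2.INTER_CUBIC)
b=cv2.resize(s[225:272,185:250],None,fx=6,fy=6,interpolation=cv2.INTER_CUBIC)
o=np.zeros((a.shape[0]+b.shape[0],770,3),np.uint8);o[:a.shape[0]]=a;o[a.shape[0]:,:b.shape[1]]=b
c=cv2.resize(s[165:210,272:322],None,fx=6,fy=6,interpolation=cv2.INTER_CUBIC);o[a.shape[0]:a.shape[0]+270,400:700]=c
print(a.shape,o.shape)
cv2.imwrite("pics/crop1.png",o)
E
```

```text
strip
top [  5   4  43  13 301] [309.3 180.9] box [[289.79998779296875, 185.0], [290.0, 174.0], [332.29998779296875, 175.0], [332.0, 186.0]] [[ 0.5889 -0.099   0.019 ]] [[0.5754, -0.0399, 0.019], [0.6092, -0.0405, 0.019], [0.6078, -0.1692, 0.019], [0.574, -0.1682, 0.019]]
block
top [23 15 10  7 47] [227.7 197.5] box [[223.0, 195.0], [232.0, 195.0], [232.0, 201.0], [223.0, 201.0]] [[0.5311 0.1432 0.074 ]] [[0.538, 0.1569, 0.074], [0.5384, 0.1309, 0.074], [0.5211, 0.1306, 0.074], [0.5207, 0.1565, 0.074]]
dark
top [ 33   4  13  18 105] [238.9 192.3] box [[232.89999389648438, 184.0], [244.5, 183.1999969482422], [245.60000610351562, 200.3000030517578], [234.0, 201.10000610351562]] [[0.5503 0.1134 0.03  ]] [[0.575, 0.132, 0.03], [0.5778, 0.0971, 0.03], [0.5265, 0.0928, 0.03], [0.5237, 0.1276, 0.03]]
top [  5   7  18  14 134] [214.  192.7] box [[205.0, 187.0], [222.0, 187.0], [222.0, 200.0], [205.0, 200.0]] [[0.548  0.1884 0.03  ]] [[0.5649, 0.2159, 0.03], [0.5656, 0.1645, 0.03], [0.5264, 0.1637, 0.03], [0.5257, 0.2149, 0.03]]
pin
top [17  3  5  4 15] [218.9 184.5] box [[217.0, 186.0], [217.0, 183.0], [221.0, 183.0], [221.0, 186.0]] [[0.5728 0.174  0.031 ]] [[0.5683, 0.1796, 0.031], [0.5774, 0.1798, 0.031], [0.5775, 0.1677, 0.031], [0.5684, 0.1675, 0.031]]
eye grey
top [16  7 29  5 93] [315.7 178.4] box [[301.0, 177.0], [329.0, 177.0], [329.0, 181.0], [301.0, 181.0]] [[ 0.5892 -0.1087  0.078 ]] [[0.5925, -0.0665, 0.078], [0.5936, -0.1471, 0.078], [0.5821, -0.1471, 0.078], [0.581, -0.0665, 0.078]]
(308, 770, 3) (590, 770, 3)
```

View pics/crop1.png

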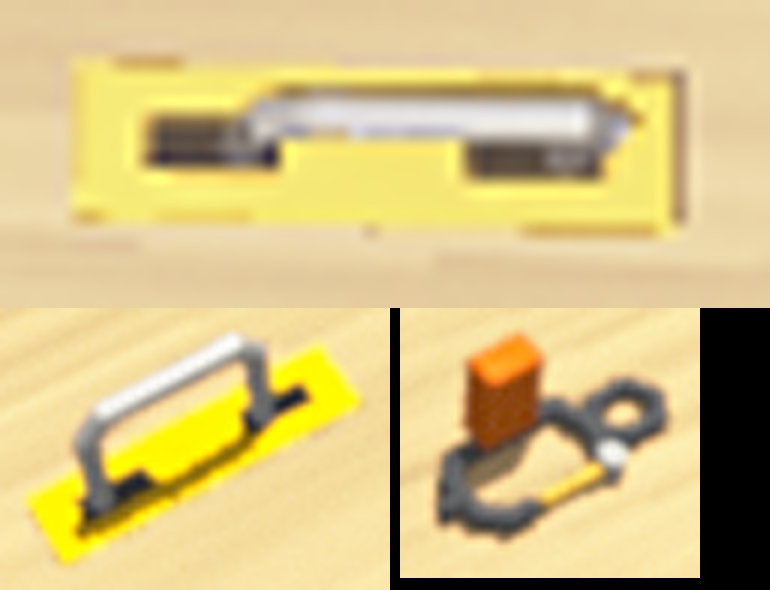

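```bash
python3 - <<'E'
from h import *
A=lambda X,Y:[285+(X+.5)/14-.5,170+(Y+.5)/14-.5]
B=lambda X,Y:[185+(X+.5)/6-.5,225+(Y-308+.5)/6-.5]
C=lambda X,Y:[272+(X-400+.5)/6-.5,165+(Y-308+.5)/6-.5]
print("top strip corners TL TR BR BL",onz("top",[A(72,60),A(686,72),A(686,235),A(72,222)],.019).round(4).tolist())
print("scene strip corners",onz("scene",[B(28,500),B(67,563),B(360,403),B(322,345)],.019).round(4).tolist())
ct=onz("top",[A(72,60),A(686,72),A(686,235),A(72,222)],.019)[:,:2];cs=onz("scene",[B(67,563),B(28,500),B(322,345),B(360,403)],.019)[:,:2]
for c in(ct,cs):
    d=(c[1]+c[2]-c[0]-c[3]);print("mid",c.mean(0).round(4),"dir",np.degrees(np.arctan2(d[1],d[0])),np.linalg.norm(d)/2)
m=(ct.mean(0)+cs.mean(0))/2
# legs in vertical plane of strip (per camera mid)
for n,c,pts in(("scene",cs,{"farleg":[B(260,365),B(259,390),B(258,412)],"nearleg":[B(90,450),B(94,475),B(98,500)]}),
               ("top",ct,{"leftbase":[A(258,150)],"rightbase":[A(575,160)]})):
    mid=c.mean(0);d=c[1]+c[2]-c[0]-c[3];d/=np.linalg.norm(d);nrm=np.array([-d[1],d[0]])
    for k,p in pts.items():
        o,r=ray(n,p)
        if n=="top": q=onz(n,p,.025)
        else: q=o+r*(((mid-o[:2])@nrm)/(r[:,:2]@nrm))[:,None]
        print(n,k,q.round(4).tolist(),"along",((q[:,:2]-mid)@d).round(4))
mid=ct.mean(0);q=onz("top",[[300.5,179],[329.5,179]],.068);print("bar ends",q.round(4).tolist(),(q[:,:2]-mid)@((cs[1]+cs[2]-cs[0]-cs[3])/260e-3))
# hook
print("scene block top corners",onz("scene",[C(468,367),C(525,334),C(543,352),C(485,388)],.074).round(4).tolist())
print("scene pin",onz("scene",[C(612,455)],.030),"gate end",onz("scene",[C(540,498),C(612,460)],.024))
print("ring, stud top",onz("top",[[210.6,191.5],[245,191.5]],.024),"gate",onz("top",[[219,184.9],[232,185]],.024))
E
```

```text
top strip corners TL TR BR BL [[0.6096, -0.0395, 0.019], [0.6088, -0.1731, 0.019], [0.5732, -0.1728, 0.019], [0.5742, -0.0396, 0.019]]
scene strip corners [[0.5765, -0.1689, 0.019], [0.6081, -0.1687, 0.019], [0.6096, -0.0418, 0.019], [0.5784, -0.04, 0.019]]
mid [ 0.5915 -0.1063] dir -90.38525896099463 0.1334098012967967
mid [ 0.5931 -0.1049] dir 178.59177560609146 0.0314587968274236
scene farleg [[0.6618, -0.1065, 0.1689], [0.6587, -0.1065, 0.1502], [0.6557, -0.1064, 0.1329]] along [-0.0687 -0.0656 -0.0626]
scene nearleg [[0.4337, -0.1009, -0.2092], [0.4293, -0.1008, -0.2408], [0.4247, -0.1007, -0.2741]] along [0.1595 0.1639 0.1685]
top leftbase [[0.5897, -0.0791, 0.025]] along [-0.0271]
top rightbase [[0.5885, -0.1476, 0.025]] along [0.0414]
bar ends [[0.588, -0.0663, 0.068], [0.5892, -0.1506, 0.068]] [0.00107614 0.00029312]
scene block top corners [[0.5286, 0.1253, 0.074], [0.5265, 0.157, 0.074], [0.5391, 0.157, 0.074], [0.5421, 0.1242, 0.074]]
scene pin [[0.57359917 0.17293299 0.03      ]] gate end [[0.57181623 0.13552415 0.024     ]
 [0.57222799 0.17488414 0.024     ]]
ring, stud top [[0.55204501 0.1993851  0.024     ]
 [0.55341318 0.09530328 0.024     ]] gate [[0.57242901 0.17434415 0.024     ]
 [0.57261959 0.13493017 0.024     ]]
```

```bash
python3 - <<'E'
from h import *
B=lambda X,Y:[185+(X+.5)/6-.5,225+(Y-308+.5)/6-.5]
for k,p in {"farleg":[B(260,365),B(259,390),B(258,412)],"nearleg":[B(90,450),B(94,475),B(98,500)],"bartop ends":[B(245,336),B(82,432)]}.items():
    o,r=ray("scene",p);q=o+r*((.593-o[0])/r[:,0])[:,None];print(k,q.round(4).tolist())
for n,f in(("top",14),("scene",6)):
    for s in(0,.004,.008):
        P=[[.592,-.105-s+y,z] for y in(.035,-.035) for z in(.02,.045,.07)]
        uv=proj(n,P);o=np.array([285,170] if n=="top" else [185,225]);print(n,s,((uv-o+.5)*f+(0 if n=="top" else np.array([0,308]))).round(0).tolist())
E
```

```text
farleg [[0.593, -0.0747, 0.053], [0.593, -0.0764, 0.0369], [0.593, -0.0779, 0.0224]]
nearleg [[0.593, -0.1458, 0.0574], [0.593, -0.1466, 0.0402], [0.593, -0.1475, 0.0224]]
bartop ends [[0.593, -0.0794, 0.0764], [0.593, -0.1471, 0.071]]
top 0 [[214.0, 142.0], [228.0, 128.0], [243.0, 113.0], [536.0, 147.0], [558.0, 132.0], [581.0, 117.0]]
top 0.004 [[232.0, 142.0], [247.0, 128.0], [262.0, 113.0], [554.0, 147.0], [577.0, 133.0], [600.0, 118.0]]
top 0.008 [[250.0, 143.0], [266.0, 128.0], [282.0, 113.0], [573.0, 147.0], [596.0, 133.0], [619.0, 118.0]]
scene 0 [[275.0, 404.0], [271.0, 369.0], [267.0, 333.0], [116.0, 492.0], [108.0, 458.0], [99.0, 423.0]]
scene 0.004 [[266.0, 409.0], [262.0, 374.0], [258.0, 338.0], [106.0, 497.0], [98.0, 463.0], [89.0, 428.0]]
scene 0.008 [[257.0, 414.0], [253.0, 379.0], [249.0, 343.0], [97.0, 502.0], [88.0, 469.0], [79.0, 433.0]]
```

servo_tool([
  [[0,0,7,0,0,0,0.4],[0,0,7,0,0,0,0.4],[0,0,5.2,0,0,0,0.4],[0,0,0,0.0163,-0.0366,0,0.4],[0,0,0,0.0163,-0.0366,0,0.4],[0,0,0,0.0163,-0.0366,0,0.4],[0,0,0,0.0163,-0.0366,0,0.4],[0,0,0,0.0163,-0.0366,0,0.4]],
], squeeze=50)

```text
t: 0.77
tcp_pos: [0.2871, -0.4053, 0.2499]
tool_rot: [1.0, -0.001, -0.0, -0.001]
force: [1.4, -0.2, -0.4]
finger_gap: 0.696
gripper_force: 0.0
```

servo_tool([
  [[0,0,0,0.0163,-0.0366,0,0.4],[0,0,0,0.0163,-0.0366,0,0.4],[0,0,0,0.0163,-0.0366,0,0.4],[0,0,0,0.0163,-0.0366,0,0.4],[0,0,0,0.0163,-0.0366,0,0.4],[0,0,0,0.0163,-0.0366,0,0.4],[0,0,0,0.0163,-0.0366,0,0.4],[0,0,0,0,0,0,0.4]],
])

```text
t: 1.43
tcp_pos: [0.4017, -0.1445, 0.25]
tool_rot: [1.0, 0.004, -0.0, -0.002]
force: [-1.0, -0.3, 0.3]
finger_gap: 0.702
gripper_force: 0.0
```

servo_tool([
  [[0,0,0,0.0163,-0.0359,0.01,0.4],[0,0,0,0.0163,-0.0359,0.01,0.4],[0,0,0,0.0163,-0.0359,0.01,0.4],[0,0,0,0.0163,-0.0359,0.01,0.4],[0,0,0,0.0163,-0.0359,0.01,0.4],[0,0,0,0.0163,-0.0359,0.01,0.4],[0,0,0,0.0163,-0.0359,0.01,0.4],[0,0,0,0.0163,-0.0359,0.01,0.4]],
])

```text
t: 2.1
tcp_pos: [0.532, 0.1375, 0.1694]
tool_rot: [1.0, -0.0, -0.0, 0.0]
force: [1.1, -1.0, 0.2]
finger_gap: 0.701
gripper_force: 0.0
```

servo_tool([
  [[0,0,0,0,0,0.01,0.4],[0,0,0,0,0,0.01,0.4],[0,0,0,0,0,0,0.4]],
])

```text
t: 2.35
tcp_pos: [0.5295, 0.1355, 0.1479]
tool_rot: [1.0, 0.0, -0.003, 0.0]
force: [-0.1, -0.0, -0.3]
finger_gap: 0.7
gripper_force: 0.0
```

```bash
python3 - <<'E'
from h import *
s=manip.sense();print(s["tcp_pos"],s["tool_rot"])
im=manip.snapshot("scene");t=manip.snapshot("top")
a=cv2.resize(im[100:230,210:370],None,fx=3.5,fy=3.5,interpolation=cv2.INTER_CUBIC)
cv2.imwrite("pics/app.png",a)
E
```

```text
[0.52954074 0.13548416 0.14793184] [ 9.99995770e-01  1.75918714e-04 -2.88024282e-03  3.65933832e-04]
```

View pics/app.png

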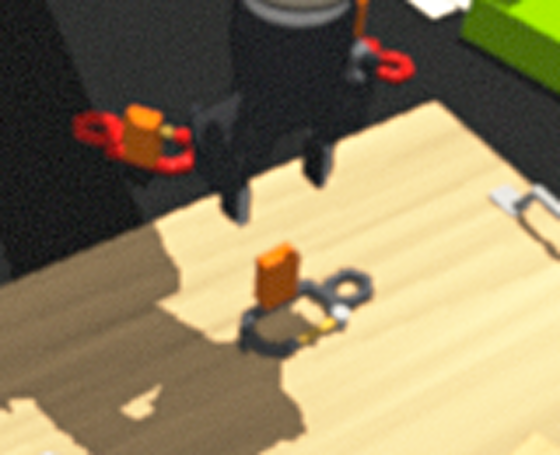

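The crop shows the dark hook at about (300,300), untouched, with the jaws (235,205 and 318,170) straddling its orange block (277,275) slightly on the −y side. I'll shift +7 mm in y and descend.

servo_tool([
  [[0,0,0,0.0025,-0.007,0,0.4],[0,0,0,0,0,0.018,0.4],[0,0,0,0,0,0.02,0.4],[0,0,0,0,0,0.02,0.4],[0,0,0,0,0,0.02,0.4],[0,0,0,0,0,0.015,0.4],[0,0,0,0,0,0,0.4],[0,0,0,0,0,0,0.4]],
])

```text
t: 3.12
tcp_pos: [0.5342, 0.1424, 0.0575]
tool_rot: [1.0, -0.001, -0.0, -0.0]
force: [0.2, 0.0, 0.8]
finger_gap: 0.699
gripper_force: 0.0
```

servo_tool([
  [[0,0,0,0,0,0.002,0.4],[0,0,0,0,0,0,-0.5],[0,0,0,0,0,0,-1],[0,0,0,0,0,0,-1],[0,0,0,0,0,0,-1],[0,0,0,0,0,0,-1],[0,0,0,0,0,0,-1],[0,0,0,0,0,0,-1]],
], squeeze=60)

```text
t: 3.78
tcp_pos: [0.5348, 0.1432, 0.0566]
tool_rot: [1.0, 0.0, 0.001, -0.0]
force: [-0.6, -0.4, 6.1]
finger_gap: 0.344
gripper_force: 59.2
```

```bash
python3 - <<'E'
from h import *
s=manip.sense();print(s)
E
```

```text
{'t': 3.7833, 'q': array([ 5.97402769e-02,  7.27406662e-01,  1.75209044e+00, -8.11229157e-05,
        6.59961615e-01,  1.63056084e+00]), 'qd': array([ 1.86697671e-03, -1.68036893e-04, -4.21229639e-04,  4.66727550e-05,
        1.59079585e-04,  1.17665732e-03]), 'tau': array([-1.15597222e-01, -4.00629115e+01, -7.98254997e+00,  1.00364437e-02,
       -2.19972585e-01,  3.64232494e-02]), 'tcp_pos': array([0.53479481, 0.14317138, 0.05659722]), 'tool_rot': array([ 9.99999430e-01,  1.99003676e-05,  1.06655098e-03, -3.88585480e-05]), 'force': array([-0.6248613 , -0.39435049,  6.05212705]), 'ft_torque': array([0.05867994, 0.1600025 , 0.06016984]), 'gripper_force': 59.18137550354004, 'finger_gap': 0.34366409433917805}
```

servo_tool([
  [[0,0,0,0,0,-0.006,-1],[0,0,0,-0.003,0,-0.006,-1],[0,0,0,-0.003,0.01,0,-1],[0,0,0,0,0.025,0,-1],[0,0,0,0,0.025,0,-1],[0,0,0,0,0.025,0,-1],[0,0,0,0,0.025,0,-1],[0,0,0,0,0.025,0,-1]],
])

```text
t: 4.45
tcp_pos: [0.5269, 0.0065, 0.067]
tool_rot: [1.0, -0.0, -0.001, -0.0]
force: [0.4, 0.2, -4.4]
finger_gap: 0.345
gripper_force: 60.0
```

servo_tool([
  [[0,0,0,0,0.025,0,-1],[0,0,0,0,0.025,0,-1],[0,0,0,0,0.02,0,-1],[0,0,0,0,0.01,0,-1],[0,0,0,0,0.004,0,-1],[0,0,0,0,0,0,-1],[0,0,0,0,0,0,-1]],
])

```text
t: 5.03
tcp_pos: [0.5274, -0.0752, 0.0671]
tool_rot: [1.0, -0.0, -0.001, -0.0]
force: [-0.2, 0.4, -4.6]
finger_gap: 0.342
gripper_force: 60.1
```

```bash
python3 - <<'E'
from h import *
s=manip.sense();print({k:s[k].round(4) for k in("tcp_pos","tool_rot","force","ft_torque")})
im=manip.snapshot("scene")
a=cv2.resize(im[215:290,170:270],None,fx=8,fy=8,interpolation=cv2.INTER_CUBIC)
cv2.imwrite("pics/pre.png",a)
E
```

```text
{'tcp_pos': array([ 0.5274, -0.0752,  0.0671]), 'tool_rot': array([ 1.e+00, -1.e-04, -6.e-04, -4.e-04]), 'force': array([-0.1561,  0.355 , -4.5863]), 'ft_torque': array([-0.0472,  0.0409, -0.0022])}
```

View pics/pre.png

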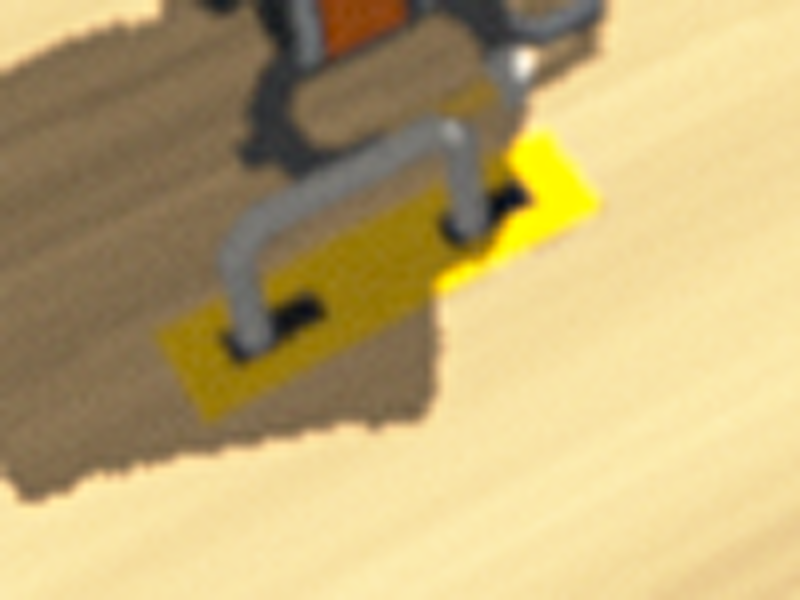

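```bash
python3 - <<'E'
from h import *
B=lambda X,Y:[170+(X+.5)/8-.5,215+(Y+.5)/8-.5]
for k,p,z in(("pin",B(520,65),.0415),("gate vis end",B(450,105),.0345),("legbase R",B(469,226),.021),("legbase L",B(254,342),.021),("slotR ends",B(447,232),.019),("",B(522,195),.019),("slotL ends",B(228,347),.019),("",B(320,308),.019),("strip TR",B(545,130),.019),("BL",B(208,422),.019),("BR",B(602,203),.019),("TL",B(157,331),.019)):
    print(k,onz("scene",[p],z).round(4))
E
```

```text
pin [[ 0.5674 -0.0424  0.0415]]
gate vis end [[ 0.5639 -0.0648  0.0345]]
legbase R [[ 0.5951 -0.0776  0.021 ]]
legbase L [[ 0.5943 -0.1474  0.021 ]]
slotR ends [[ 0.5922 -0.0835  0.019 ]]
 [[ 0.5935 -0.0588  0.019 ]]
slotL ends [[ 0.5906 -0.1539  0.019 ]]
 [[ 0.5939 -0.1263  0.019 ]]
strip TR [[ 0.5778 -0.0412  0.019 ]]
BL [[ 0.6084 -0.1693  0.019 ]]
BR [[ 0.6088 -0.0406  0.019 ]]
TL [[ 0.5749 -0.1683  0.019 ]]
```

The picture shows the eye's legs at their bases (469,226 and 254,342) and the hook's pin at (520,65), with the mouth lined up to within a few mm of the right-hand leg (+y). I'll correct −3 mm in y, lower, and approach until the gate nearly touches.

servo_tool([
  [[0,0,0,0,0.003,0.004,-1],[0,0,0,0,0,0.004,-1],[0,0,0,0.005,0,0,-1],[0,0,0,0.005,0,0,-1],[0,0,0,0.003,0,0,-1],[0,0,0,0.001,0,0,-1],[0,0,0,0,0,0,-1]],
])

```text
t: 5.67
tcp_pos: [0.5428, -0.079, 0.0594]
tool_rot: [1.0, 0.0, 0.0, 0.0]
force: [0.2, -0.3, -4.6]
finger_gap: 0.347
gripper_force: 60.0
```

servo_tool([
  [[0,0,0,0.0015,0,0,-1],[0,0,0,0.0015,0,0,-1],[0,0,0,0.001,0,0,-1],[0,0,0,0,0,0,-1]],
])

```text
t: 6.0
tcp_pos: [0.5455, -0.0789, 0.0593]
tool_rot: [1.0, -0.0, -0.001, -0.0]
force: [-0.7, 0.9, -4.1]
finger_gap: 0.341
gripper_force: 60.0
```

servo_tool([
  [[0,0,0,0.0015,0,0,-1],[0,0,0,0.0015,0,0,-1],[0,0,0,0.001,0,0,-1],[0,0,0,0,0,0,-1]],
])

```text
t: 6.33
tcp_pos: [0.5497, -0.0786, 0.0592]
tool_rot: [1.0, -0.0, -0.001, -0.0]
force: [-2.3, 1.1, -4.2]
finger_gap: 0.337
gripper_force: 60.1
```

servo_tool([
  [[0,0,0,0.0015,0,0,-1],[0,0,0,0.0015,0,0,-1],[0,0,0,0.001,0,0,-1],[0,0,0,0,0,0,-1]],
])

```text
t: 6.67
tcp_pos: [0.5541, -0.0789, 0.0592]
tool_rot: [1.0, -0.0, -0.0, -0.0]
force: [-2.1, 1.4, -4.6]
finger_gap: 0.339
gripper_force: 60.1
```

servo_tool([
  [[0,0,0,0.0015,0,0,-1],[0,0,0,0.0015,0,0,-1],[0,0,0,0.0015,0,0,-1],[0,0,0,0.0005,0,0,-1],[0,0,0,0,0,0,-1]],
])

```text
t: 7.08
tcp_pos: [0.559, -0.079, 0.0592]
tool_rot: [1.0, -0.0, -0.0, -0.0]
force: [-3.3, 0.4, -5.0]
finger_gap: 0.341
gripper_force: 60.1
```

servo_tool([
  [[0,0,0,0.0015,0,0,-1],[0,0,0,0.0015,0,0,-1],[0,0,0,0.0015,0,0,-1],[0,0,0,0.0005,0,0,-1],[0,0,0,0,0,0,-1]],
])

```text
t: 7.5
tcp_pos: [0.5642, -0.0788, 0.0593]
tool_rot: [1.0, -0.0, 0.0, -0.0]
force: [-3.3, 0.9, -4.3]
finger_gap: 0.345
gripper_force: 60.1
```

servo_tool([
  [[0,0,0,0.0015,0,0,-1],[0,0,0,0.0015,0,0,-1],[0,0,0,0.0015,0,0,-1],[0,0,0,0.0005,0,0,-1],[0,0,0,0,0,0,-1]],
])

```text
t: 7.92
tcp_pos: [0.5693, -0.0789, 0.0593]
tool_rot: [1.0, -0.0, 0.0, -0.0]
force: [-2.3, 0.5, -5.1]
finger_gap: 0.345
gripper_force: 60.1
```

servo_tool([
  [[0,0,0,0.0015,0,0,-1],[0,0,0,0.0015,0,0,-1],[0,0,0,0.001,0,0,-1],[0,0,0,0,0,0,-1],[0,0,0,0,0,0,-1]],
])

```text
t: 8.33
tcp_pos: [0.5735, -0.0789, 0.0594]
tool_rot: [1.0, -0.0, 0.0, -0.0]
force: [-2.0, 2.8, -4.8]
finger_gap: 0.339
gripper_force: 60.1
```

```bash
python3 - <<'E'
from h import *
s=manip.sense();print({k:s[k].round(4) for k in("tcp_pos","force","ft_torque")})
im=manip.snapshot("scene")
a=cv2.resize(im[205:280,170:270],None,fx=8,fy=8,interpolation=cv2.INTER_CUBIC)
cv2.imwrite("pics/in.png",a)
E
```

```text
{'tcp_pos': array([ 0.5735, -0.0789,  0.0594]), 'force': array([-2.0005,  2.763 , -4.8071]), 'ft_torque': array([0.358 , 0.4935, 0.0613])}
```

View pics/in.png

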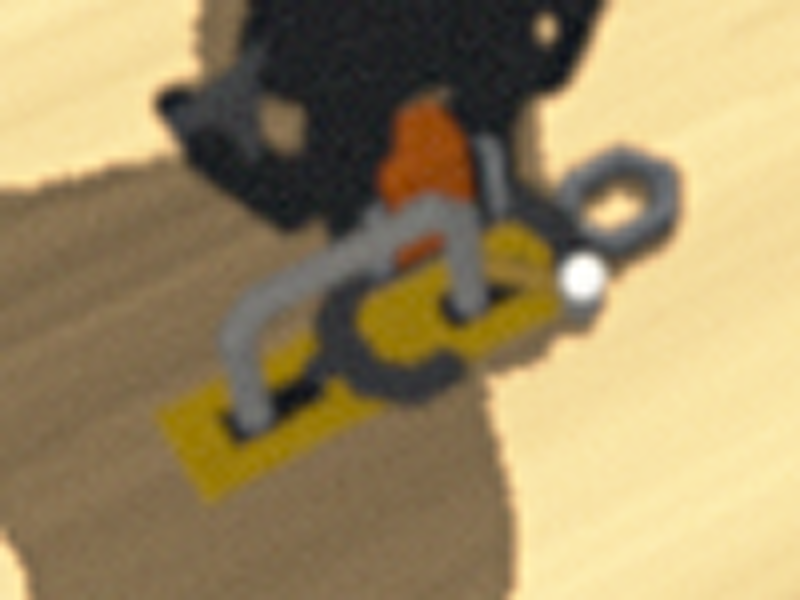

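The picture shows leg and base at (470,300) well inside the frame, past the lip (450,370), with the gate swung in from its pin at (580,278). Now I'll slide the hook along its −x (world +y).

servo_tool([
  [[0,0,0,0,-0.003,0,-1],[0,0,0,0,-0.003,0,-1],[0,0,0,0,-0.003,0,-1],[0,0,0,0,-0.003,0,-1],[0,0,0,0,-0.002,0,-1],[0,0,0,0,-0.001,0,-1],[0,0,0,0,0,0,-1]],
])

```text
t: 8.97
tcp_pos: [0.5744, -0.0642, 0.0598]
tool_rot: [1.0, 0.0, 0.002, 0.001]
force: [0.2, -0.4, -4.3]
finger_gap: 0.345
gripper_force: 60.1
```

servo_tool([
  [[0,0,0,0,-0.0015,0,-1],[0,0,0,0,-0.0015,0,-1],[0,0,0,0,-0.001,0,-1],[0,0,0,0,0,0,-1],[0,0,0,0,0,0,-1]],
])

```text
t: 9.38
tcp_pos: [0.5731, -0.06, 0.0593]
tool_rot: [1.0, -0.0, 0.0, 0.0]
force: [0.0, 0.2, -5.5]
finger_gap: 0.342
gripper_force: 60.1
```

Gate force is gone, so it has shut. Next I'll creep toward crook contact.

servo_tool([
  [[0,0,0,0,-0.001,0,-1],[0,0,0,0,-0.001,0,-1],[0,0,0,0,0,0,-1]],
])

```text
t: 9.63
tcp_pos: [0.573, -0.0578, 0.0593]
tool_rot: [1.0, -0.0, -0.0, -0.0]
force: [0.1, 0.5, -3.9]
finger_gap: 0.335
gripper_force: 60.1
```

servo_tool([
  [[0,0,0,0,-0.001,0,-1],[0,0,0,0,0,0,-1]],
])

```text
t: 9.8
tcp_pos: [0.573, -0.0568, 0.0593]
tool_rot: [1.0, -0.0, -0.0, -0.0]
force: [-0.1, -0.7, -4.8]
finger_gap: 0.341
gripper_force: 60.1
```

servo_tool([
  [[0,0,0,0,-0.001,0,-1],[0,0,0,0,0,0,-1]],
])

```text
t: 9.97
tcp_pos: [0.573, -0.0558, 0.0593]
tool_rot: [1.0, -0.0, -0.0, -0.0]
force: [-0.4, 0.7, -4.9]
finger_gap: 0.344
gripper_force: 60.1
```

servo_tool([
  [[0,0,0,0,-0.001,0,-1],[0,0,0,0,0,0,-1]],
])

```text
t: 10.13
tcp_pos: [0.573, -0.0548, 0.0593]
tool_rot: [1.0, -0.0, -0.0, -0.0]
force: [-0.1, 0.9, -4.2]
finger_gap: 0.343
gripper_force: 60.1
```

servo_tool([
  [[0,0,0,0,-0.0007,0,-1],[0,0,0,0,0,0,-1]],
])

```text
t: 10.3
tcp_pos: [0.573, -0.0541, 0.0593]
tool_rot: [1.0, -0.0, -0.0, -0.0]
force: [-0.2, 0.6, -4.7]
finger_gap: 0.343
gripper_force: 60.1
```

servo_tool([
  [[0,0,0,0,-0.0007,0,-1],[0,0,0,0,0,0,-1]],
])

```text
t: 10.47
tcp_pos: [0.573, -0.0535, 0.0593]
tool_rot: [1.0, -0.0, -0.0, -0.0]
force: [-0.3, 0.2, -4.9]
finger_gap: 0.338
gripper_force: 60.1
```

servo_tool([
  [[0,0,0,0,-0.0007,0,-1],[0,0,0,0,0,0,-1]],
])

```text
t: 10.63
tcp_pos: [0.573, -0.0528, 0.0593]
tool_rot: [1.0, -0.0, -0.0, -0.0]
force: [-1.1, -0.7, -3.6]
finger_gap: 0.343
gripper_force: 60.1
```

servo_tool([
  [[0,0,0,0,-0.0007,0,-1],[0,0,0,0,0,0,-1]],
])

```text
t: 10.8
tcp_pos: [0.573, -0.0521, 0.0593]
tool_rot: [1.0, -0.0, -0.0, -0.0]
force: [0.6, -0.4, -4.5]
finger_gap: 0.341
gripper_force: 60.1
```

servo_tool([
  [[0,0,0,0,-0.0006,0,-1],[0,0,0,0,0,0,-1]],
])

```text
t: 10.97
tcp_pos: [0.573, -0.0515, 0.0593]
tool_rot: [1.0, -0.0, -0.0, -0.0]
force: [-0.6, -0.1, -4.1]
finger_gap: 0.344
gripper_force: 60.1
```

servo_tool([
  [[0,0,0,0,-0.0005,0,-1],[0,0,0,0,0,0,-1]],
])

```text
t: 11.13
tcp_pos: [0.573, -0.051, 0.0593]
tool_rot: [1.0, -0.0, -0.0, -0.0]
force: [-0.2, 0.3, -5.0]
finger_gap: 0.345
gripper_force: 60.1
```

servo_tool([
  [[0,0,0,0,-0.0005,0,-1],[0,0,0,0,0,0,-1]],
])

```text
t: 11.3
tcp_pos: [0.5731, -0.0507, 0.0593]
tool_rot: [1.0, -0.0, 0.0, 0.0]
force: [-0.3, -1.1, -4.7]
finger_gap: 0.341
gripper_force: 60.1
```

servo_tool([
  [[0,0,0,0,-0.0005,0,-1],[0,0,0,0,0,0,-1]],
])

```text
t: 11.47
tcp_pos: [0.5731, -0.0506, 0.0593]
tool_rot: [1.0, -0.0, 0.0, 0.0]
force: [-0.2, -2.9, -4.9]
finger_gap: 0.341
gripper_force: 60.0
```

servo_tool([
  [[0,0,0,0,-0.0005,0,-1],[0,0,0,0,0,0,-1]],
])

```text
t: 11.63
tcp_pos: [0.5731, -0.0504, 0.0593]
tool_rot: [1.0, -0.0, 0.0, 0.001]
force: [-1.0, -5.2, -5.6]
finger_gap: 0.346
gripper_force: 60.0
```

servo_tool([
  [[0,0,0,0,-0.0004,0,-1],[0,0,0,0,0,0,-1]],
])

```text
t: 11.8
tcp_pos: [0.5731, -0.0503, 0.0593]
tool_rot: [1.0, -0.0, 0.0, 0.001]
force: [-0.6, -5.7, -6.0]
finger_gap: 0.346
gripper_force: 60.0
```

servo_tool([
  [[0,0,0,0,-0.0005,0,-1],[0,0,0,0,0,0,-1]],
])

```text
t: 11.97
tcp_pos: [0.5732, -0.0502, 0.0593]
tool_rot: [1.0, 0.0, 0.0, 0.001]
force: [-1.1, -7.3, -5.5]
finger_gap: 0.342
gripper_force: 60.0
```

servo_tool([
  [[0,0,0,0,-0.0003,0,-1],[0,0,0,0,0,0,-1]],
])

```text
t: 12.13
tcp_pos: [0.5732, -0.0501, 0.0593]
tool_rot: [1.0, 0.0, 0.0, 0.001]
force: [-0.8, -9.1, -5.7]
finger_gap: 0.344
gripper_force: 60.0
```

servo_tool([
  [[0,0,0,0,-0.0003,0,-1],[0,0,0,0,0,0,-1],[0,0,0,0,0,0,-1],[0,0,0,0,0,0,-1]],
])

```text
t: 12.47
tcp_pos: [0.5732, -0.0501, 0.0593]
tool_rot: [1.0, 0.0, 0.0, 0.001]
force: [-1.2, -9.4, -6.0]
finger_gap: 0.344
gripper_force: 60.0
```

servo_tool([
  [[0,0,0,0,0,0,-1],[0,0,0,0,0,0,-1],[0,0,0,0,0,0,-1],[0,0,0,0,0,0,-1],[0,0,0,0,0,0,-1],[0,0,0,0,0,0,-1],[0,0,0,0,0,0,-1],[0,0,0,0,0,0,-1]],
])

```text
t: 13.13
tcp_pos: [0.5732, -0.0501, 0.0593]
tool_rot: [1.0, 0.0, 0.0, 0.001]
force: [-2.4, -9.3, -6.5]
finger_gap: 0.342
gripper_force: 60.0
```

servo_tool([
  [[0,0,0,0,0,0,-1],[0,0,0,0,0,0,-1],[0,0,0,0,0,0,-1],[0,0,0,0,0,0,-1],[0,0,0,0,0,0,-1],[0,0,0,0,0,0,-1],[0,0,0,0,0,0,-1],[0,0,0,0,0,0,-1]],
])

```text
t: 13.8
tcp_pos: [0.5732, -0.0501, 0.0593]
tool_rot: [1.0, -0.0, 0.0, 0.001]
force: [-1.0, -8.8, -6.0]
finger_gap: 0.344
gripper_force: 60.0
```

The pull held at about 9.3 N. I'll bring it nearer 10 N and hold once more.

servo_tool([
  [[0,0,0,0,-0.0003,0,-1],[0,0,0,0,0,0,-1],[0,0,0,0,0,0,-1],[0,0,0,0,0,0,-1],[0,0,0,0,0,0,-1],[0,0,0,0,0,0,-1],[0,0,0,0,0,0,-1],[0,0,0,0,0,0,-1]],
])

```text
t: 14.47
tcp_pos: [0.5732, -0.05, 0.0592]
tool_rot: [1.0, 0.0, 0.0, 0.001]
force: [-1.1, -8.8, -6.8]
finger_gap: 0.344
gripper_force: 60.0
```

servo_tool([
  [[0,0,0,0,0,0,-1],[0,0,0,0,0,0,-1],[0,0,0,0,0,0,-1],[0,0,0,0,0,0,-1],[0,0,0,0,0,0,-1],[0,0,0,0,0,0,-1],[0,0,0,0,0,0,-1],[0,0,0,0,0,0,-1]],
])

```text
t: 15.13
tcp_pos: [0.5732, -0.05, 0.0593]
tool_rot: [1.0, 0.0, 0.0, 0.001]
force: [-2.0, -10.8, -6.2]
finger_gap: 0.339
gripper_force: 60.0
```

servo_tool([
  [[0,0,0,0,0.001,0,-1],[0,0,0,0,0.001,0,-1],[0,0,0,0,0.001,0,-1],[0,0,0,0,0,0,-1],[0,0,0,0,0,0,-1]],
])

```text
t: 15.55
tcp_pos: [0.5731, -0.0506, 0.0594]
tool_rot: [1.0, -0.0, 0.0, -0.0]
force: [0.0, -2.8, -5.0]
finger_gap: 0.34
gripper_force: 60.4
```

servo_tool([
  [[0,0,0,0,0,0.001,-1],[0,0,0,0,0,0.0005,-1],[0,0,0,0,0,0,-1]],
])

```text
t: 15.8
tcp_pos: [0.5733, -0.0506, 0.0579]
tool_rot: [1.0, -0.0, 0.0, 0.0]
force: [0.2, -1.5, -4.0]
finger_gap: 0.344
gripper_force: 60.5
```

servo_tool([
  [[0,0,0,0,0.0008,0.0005,-1],[0,0,0,0,0,0,-1]],
])

```text
t: 15.97
tcp_pos: [0.5727, -0.0511, 0.0571]
tool_rot: [1.0, -0.0, -0.0, -0.0]
force: [0.7, 0.2, -5.1]
finger_gap: 0.346
gripper_force: 60.5
```

servo_tool([
  [[0,0,0,0,0,0.0005,-1],[0,0,0,0,0,0,-1]],
])

```text
t: 16.13
tcp_pos: [0.5728, -0.0512, 0.0568]
tool_rot: [1.0, -0.0, -0.0, -0.0]
force: [0.4, -0.0, -3.9]
finger_gap: 0.344
gripper_force: 60.7
```

servo_tool([
  [[0,0,0,0,0,0.0007,-1],[0,0,0,0,0,0,-1]],
])

```text
t: 16.3
tcp_pos: [0.5728, -0.0512, 0.0567]
tool_rot: [1.0, -0.0, -0.0, -0.0]
force: [-2.2, 1.0, 2.5]
finger_gap: 0.343
gripper_force: 61.4
```

servo_tool([
  [[0,0,0,0,0,0.0007,-1],[0,0,0,0,0,0,-1]],
])

```text
t: 16.47
tcp_pos: [0.5727, -0.0512, 0.0566]
tool_rot: [1.0, -0.0, -0.0, -0.0]
force: [-2.7, 1.8, 7.0]
finger_gap: 0.341
gripper_force: 62.1
```

servo_tool([
  [[0,0,0,0,0,-0.0008,-1],[0,0,0,0,0,0,-0.15],[0,0,0,0,0,0,0],[0,0,0,0,0,0,0],[0,0,0,0,0,0,0],[0,0,0,0,0,0,0]],
], squeeze=20)

```text
t: 16.97
tcp_pos: [0.5733, -0.0517, 0.0562]
tool_rot: [1.0, -0.0, 0.0, 0.0]
force: [0.2, 0.3, -0.0]
finger_gap: 0.5
gripper_force: 0.0
```

servo_tool([
  [[0,0,0,0,0,-0.004,0],[0,0,0,0,0,-0.01,0],[0,0,0,0,0,-0.02,0],[0,0,0,0,0,-0.03,0],[0,0,0,0,0,-0.03,0],[0,0,0,0,0,-0.03,0],[0,0,0,0,0,-0.03,0],[0,0,0,0,0,0,0]],
])

```text
t: 17.63
tcp_pos: [0.5768, -0.0525, 0.2174]
tool_rot: [1.0, -0.0, 0.007, 0.002]
force: [-0.3, -0.5, 0.5]
finger_gap: 0.502
gripper_force: 0.0
```

```bash
python3 - <<'E'
from h import *
im=manip.snapshot("scene")
a=cv2.resize(im[205:280,170:270],None,fx=6,fy=6,interpolation=cv2.INTER_CUBIC)
cv2.imwrite("pics/end.png",a)
E
```

```text
(no output)
```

View pics/end.png

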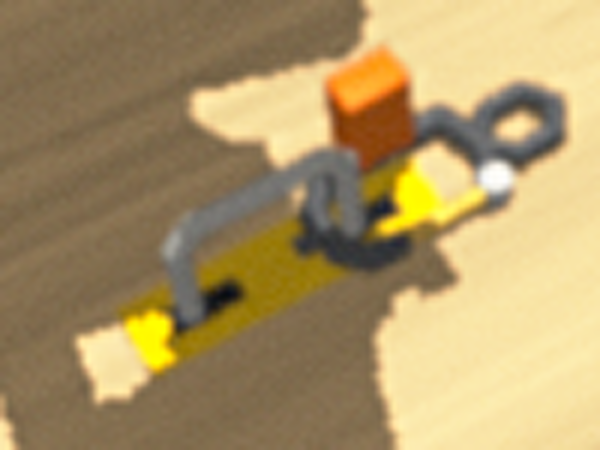

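```bash
python3 - <<'E'
from h import *
g=np.array([.5725,-.0512,0])
H=lambda x,y,z:g+[y,-x,z]
P=[H(-30,42,30)]  # mm
P=[g+np.array([y/1e3,-x/1e3,z/1e3]) for x,y,z in((-30,42,31),(-10,42,29),(10,42,29),(14,42,31),(40,42,31),(10,36,31),(10,48,31),(0.6,16.3,29))]
print(((proj("scene",P)-[170,205]+.5)*6).round(0).tolist())
im=manip.snapshot("scene")
c=cv2.resize(im[225:255,220:260],None,fx=16,fy=16,interpolation=cv2.INTER_CUBIC)
c=cv2.convertScaleAbs(c,alpha=1.4);cv2.imwrite("pics/gate.png",c)
E
```

```text
[[501.0, 183.0], [458.0, 210.0], [414.0, 235.0], [404.0, 237.0], [345.0, 270.0], [405.0, 221.0], [422.0, 243.0], [400.0, 176.0]]
```

View pics/gate.png

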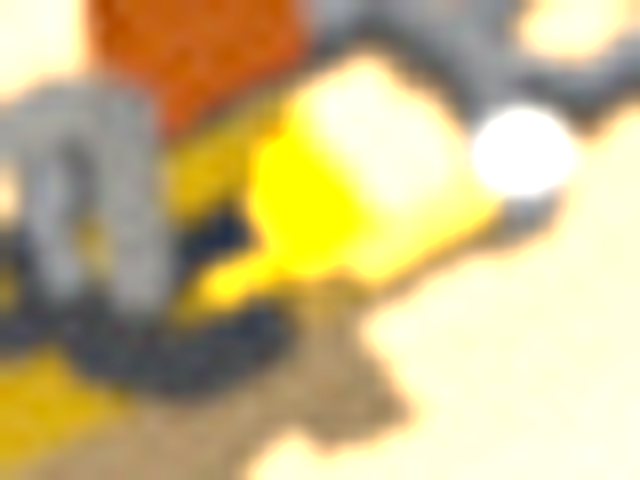

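The hook lies flat with its crook round the leg, but the arm's shadow blurs the gate tip. I'll move the arm clear and check once more in good light.

servo_tool([
  [[0,0,0,-0.018,0.03,-0.005,0],[0,0,0,-0.018,0.036,-0.005,0],[0,0,0,-0.018,0.036,-0.005,0],[0,0,0,-0.018,0.036,0,0],[0,0,0,-0.018,0.036,0,0],[0,0,0,-0.018,0.036,0,0],[0,0,0,-0.018,0.036,0,0],[0,0,0,-0.018,0.036,0,0]],
])

```text
t: 18.4
tcp_pos: [0.427, -0.3342, 0.2238]
tool_rot: [1.0, -0.0, -0.001, -0.001]
force: [1.4, -0.2, -0.4]
finger_gap: 0.498
gripper_force: 0.0
```

servo_tool([
  [[0,0,0,-0.016,0.036,0,0],[0,0,0,-0.016,0.036,0,0],[0,0,0,-0.016,0.036,0,0],[0,0,0,-0.016,0.036,0,0],[0,0,0,-0.016,0.036,0,0],[0,0,0,-0.016,0.036,0,0],[0,0,0,0,0,0,0],[0,0,0,0,0,0,0]],
])

```text
t: 19.07
tcp_pos: [0.331, -0.5507, 0.2231]
tool_rot: [1.0, -0.002, -0.001, -0.002]
force: [0.3, -1.0, -0.5]
finger_gap: 0.499
gripper_force: 0.0
```

```bash
python3 - <<'E'
from h import *
im=manip.snapshot("scene");t=manip.snapshot("top")
a=cv2.resize(im[215:262,205:265],None,fx=7,fy=7,interpolation=cv2.INTER_CUBIC)
b=cv2.resize(t[165:195,275:335],None,fx=6.5,fy=6.5,interpolation=cv2.INTER_CUBIC)
d=cv2.resize(im,None,fx=.75,fy=.75)
o=np.zeros((600,800,3),np.uint8);o[:a.shape[0],:a.shape[1]]=a;o[340:340+b.shape[0],:b.shape[1]]=b;o[0:288,420:800]=d[:,:380]
cv2.imwrite("pics/fin.png",o)
s0=cv2.imread("pics/top0.png")
d=cv2.absdiff(t[110:140,200:340],s0[110:140,200:340]).max();print("bystander diff",d)
E
```

```text
bystander diff 4
```

View pics/fin.png

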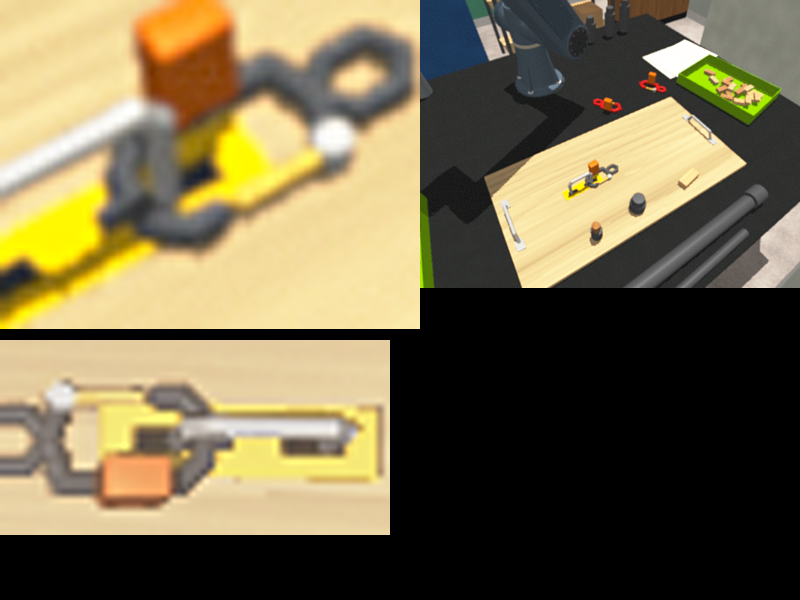

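The lit view shows the brass gate running straight from its pin (333,138) to the lip (225,205), so it is shut. The leg is in the crook, the hook lies flat and the bystanders have not moved. Handing in.

```bash
python3 -c "
from station import manip
print(manip.sign_off())"
```

```text
the job is handed in; nothing more can be done
None
```

The snap hook is on the eye's +y-side leg (slot_b) with its gate shut; it held a pull of about 9 to 10 N for over two seconds, lies flat and released on the board, and the collar, offcut and drift are undisturbed.

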